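Log a sample bottle and hold it down on the touch mixer

ROBOT

A 7-joint arm with a two-finger parallel gripper is mounted at the origin on a cart in front of the work surface, level with it; the furniture and walls round the work are solid. World frame = base frame: x ahead of the robot, y to its left, z up, the work surface at z = 0. Lengths are in m, angles in rad, forces in N, time in s.
With the tool pointing down it reaches from about 0.4 to 0.85 m from the base axis. Payload 4.5 kg.
Tool frame: the origin (TCP) lies at the very end of the fingers, on their centre line; the grasp point (between the pads) lies 19 mm behind it; y points along the fingers, x is the direction in which the jaws open and shut, and the axes are right-handed (so a half turn about y gives the same grasp; the last joint's range is limited). The gripper opens to 88 mm and grips with 3 to 60 N. Pads are 18 mm wide; open, the fingers measure 123 mm over their backs; the gripper's body (75 mm by 187 mm) begins 45 mm behind the grasp point.
Start: joints at [-1.148, 0.689, -0.195, 1.565, 0.157, 0.902, -0.215], TCP at [0.237, 0.578, 0.239] pointing down, gripper open.
Joint ranges: [-3.01, 3.01], [-0.46, 2.08], [-1.47, 1.51], [0.13, 2.56], [-1, 4.14], [0.04, 2.09], [-2.66, 2.66]. Speed limits (rad/s): [2.57, 2.57, 3.14, 3.14, 3.14, 3.14, 3.14].

INTERFACE

Orientations are given as a unit quaternion [x, y, z, w].
In Python, from plant import r gives the robot as it stands.
- The arm moves only by the shell command python3 -m inch 'ROWS' [OPENING] [FORCE]. ROWS is JSON, a list of rows, each a list of 6 numbers: the shift along the tool's x, y, z in mm, then the turn, a rotation vector about the tool's x, y, z in rad. In form: [[x, y, z, ax, ay, az], ...]. A call has 1 to 12 rows; each row shifts and turns the commanded pose from where the row before left it, along the tool's axes as they then stand; what a row does not reach is not made up. A row lasts 1/12 s, in which the tool goes at most 41.7 mm and 7.16 degrees, less where a joint would pass 70% of its speed; a pose out of reach is approached as far as the arm can. A call is refused whole if a number of a shift passes 41.7 or a number of a turn 0.125, either way. A call with a gripper value outside its range is refused whole. OPENING is the finger opening in mm, from 0 to 88.1, set as the call begins (- or left out, the last holds). The fingers move at their own pace and stop on an object; FORCE is the grip in N (left out, the last holds). Time passes only in rows, so rows that do not move let the fingers close. It gives the time, the measured TCP pose, the force and the opening at its end, in the units of the state.
- r.get_state(): the state, without advancing time (a new reading comes with each control period).
- r.snapshot(name): name is "side" or "top"; returns a dict with "img" (384x512x3 uint8, red, green, blue), "range_z" (384x512 float32, m along the optical axis (not along the pixel's ray), 0 where there is no reading), "mtx" (3x3 intrinsics, pixels), "camera_from_world" (4x4, takes a point from world to camera coordinates). Camera axes: x right, y down, z forward; pixel columns grow to the right and rows downward; lengths in m; the calibration is good to about 2 mm. A picture is of the moment at which its call begins.
- r.finish_job(): hands the job in, once; it reports no verdict.
The state is a dict: "clock": time; "q": joint angles; "qd": joint speeds; "joint_torque": joint torques, N m; "tool_pos": TCP position; "eef_rot": TCP orientation; "contact_force": force on the tool from outside, world axes, zero at the start; "moment": the same for the moment, N m; "opening": opening from 0.0 (shut) to 1.0 (fully open).
Only numpy, scipy, OpenCV 4.12 (cv2) and the standard library are available. Lean on these libraries where they do the work, as an engineer would, in place of code of your own. Each camera call takes 0.05 s, during which the arm holds its last target.

TASK

Pick up the small sample bottle that stands by itself in front, hold it upright and still a few centimetres above the middle of the code reader's window for about a second so that the code under its base is read, then set it upright in the cup of the touch mixer and press it down until the spring-loaded cup has sunk about half of its 12 mm travel (6 mm). Keep it there for three seconds and finish while still gripping the bottle and holding the cup at half travel: do not let go, and press with the bottle alone, not with the gripper. Keep the bottle from tipping over and leave the other bottle and the two vials where they are.

Things in the scene. Friction and masses are not known exactly. Their poses are not given: they have to be found in the camera images.
- sample_center (a point): Centre, half-way up, of the loose sample bottle: round, upright, 36 mm in diameter and 76 mm tall, white with a ribbed orange cap, about 0.04 kg; it stands on the worktop nearest the robot, near the middle, and its centre is 38 mm above its base. The body below the shoulder can be gripped from above (gripping about 42 mm above the base keeps the fingers clear of the cup). The z axis points up through the cap.
- sample_base (a point): Centre of the underside of the sample bottle, 38 mm below sample_center; the code that is to be read is here. z points up through the cap.
- reader_window (a point): Centre of the glass window (42 mm square, in a black frame) on top of the flat white code reader, a fixed pad 95 x 120 mm; the window faces straight up, 31 mm above the worktop. The reader and the mixer may stand either side. The code is read when sample_base stands within 15 mm sideways of this point and 10 to 60 mm above it, still and upright.
- cup_seat (a point): Centre of the floor inside the round black rubber cup of the touch mixer, a fixed grey box 104 x 120 mm with a knob and a switch on its front. The cup is open upward: about 41 mm across at its floor, about 48 mm at its rim, rim 12 mm above the floor, outside 61 mm across. At rest the floor is 89 mm above the worktop; this point goes down with the cup. Below the cup a steel stem with a rubber ring runs into a collar; at half travel the ring is level with the collar's top.
- mixer_cup (a joint): How far the mixer's cup is pressed down, in m: 0 at rest, 0.012 at its lower stop, wanted 0.006. It moves straight down against a spring: about 4 N to start it, 8 N at half travel, 12 N at the stop, and it rises again when let go.
- mixer: The mixer: origin on the worktop under the centre of its housing and cup; z up.
- reader: The code reader: origin on the worktop under the centre of its window; z up.
- sample: The sample bottle's body, origin at the centre of its base.
- big_bottle: Bystander: larger bottle with a red cap, 48 mm in diameter, 111 mm tall, origin at the centre of its base. Leave it.
- vial_a: Bystander: vial, 23 mm in diameter, 52 mm tall, with a black cap, origin at the centre of its base. Leave it.
- vial_b: Bystander: vial, 23 mm in diameter, 52 mm tall, with a wide white cap, origin at the centre of its base. Leave it.
Not all that is in view belongs to the job. Of the things that look like the reader, take the one that is farthest to the robot's left at the start.

How it is judged:
By the outcome, as a careful person would: the job done as asked, in the order asked, and still so for the second after the job is handed in, while the arm keeps its last pose, push and grip.
It also fails if it takes over 58 s, if anything falls off the work surface, if the arm or the gripper's body presses on something with over 40 N, if the wrist force passes 120 N, or if a joint passes its speed limit or range.

## Working session

There is one attempt and no reset: what is moved stays moved. The work goes in short steps, Python scripts to look and compute and a shell command to move; the robot and the scene stay as the last step left them, time stands still between calls to the robot, and variables do not carry over. Pictures are saved under pics/ and viewed, and the job is handed in when it is done.

```bash
ls; mkdir -p pics
python3 - <<'E'
from plant import r
import cv2,numpy as np
s=r.get_state();print({k:np.round(v,3).tolist() for k,v in s.items()})
for n in("side","top"):
    d=r.snapshot(n);np.savez("pics/%s0.npz"%n,**d)
    cv2.imwrite("pics/%s0.png"%n,d["img"][...,::-1]);print(d["mtx"],d["camera_from_world"].round(3))
E
```

```text
pics
{'clock': 0.0, 'q': [-1.148, 0.69, -0.195, 1.566, 0.157, 0.902, -0.215], 'qd': [0.002, -0.001, -0.001, 0.001, -0.001, 0.001, -0.0], 'joint_torque': [0.001, -52.757, -1.267, -15.343, -0.053, 0.007, 0.0], 'tool_pos': [0.237, 0.578, 0.238], 'eef_rot': [0.588, 0.393, -0.395, -0.587], 'contact_force': [0.478, -0.035, -0.956], 'moment': [-0.047, -0.041, 0.077], 'opening': 1.0}
[[359.51416507   0.         250.5881334 ]
 [  0.         359.51416507 190.50006241]
 [  0.           0.           1.        ]] [[-0.259 -0.966  0.009  0.163]
 [-0.414  0.102 -0.904  0.293]
 [ 0.873 -0.238 -0.427  0.614]
 [ 0.     0.     0.     1.   ]]
[[391.61032959   0.         254.85811806]
 [  0.         391.61032959 191.62250928]
 [  0.           0.           1.        ]] [[-0.023 -1.    -0.018  0.023]
 [-0.98   0.026 -0.195  0.524]
 [ 0.196  0.013 -0.981  0.867]
 [ 0.     0.     0.     1.   ]]
```

View pics/side0.png

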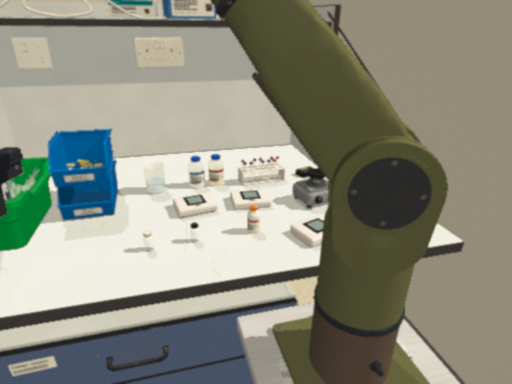

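View pics/top0.png

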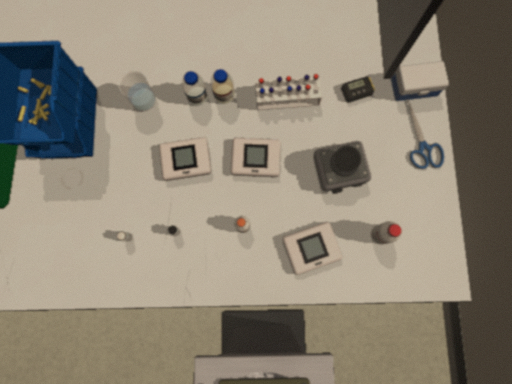

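The top view shows the sample bottle (orange cap) at about (243,224), the mixer at (342,166), and readers at (185,158), (256,157) and (312,247). The leftmost reader is the one at (185,158). Big bottle is at (388,233), with vials at (173,231) and (123,237). Next I measure them.

```bash
cat > h.py <<'E'
import numpy as np,cv2
def load(f): return dict(np.load(f))
def ray(d,u,v,z):
    T=np.linalg.inv(d["camera_from_world"]);c=T[:3,3]
    k=T[:3,:3]@np.linalg.inv(d["mtx"])@np.array([u,v,1.]);return c+k*(z-c[2])/k[2]
def cloud(d):
    v,u=np.indices(d["range_z"].shape);Z=d["range_z"]
    P=np.stack([u*Z,v*Z,Z],-1)@np.linalg.inv(d["mtx"]).T
    T=np.linalg.inv(d["camera_from_world"]);W=P@T[:3,:3].T+T[:3,3];W[Z==0]=np.nan;return W
def proj(d,p):
    q=d["camera_from_world"]@np.append(p,1);q=d["mtx"]@q[:3];return q[:2]/q[2]
E
python3 - <<'E'
from h import *
t=load("pics/top0.npz");s=load("pics/side0.npz")
for n,d in(("top",t),("side",s)):
    W=cloud(d);im=d["img"].astype(int)
    hsv=cv2.cvtColor(d["img"],cv2.COLOR_RGB2HSV)
    m=((hsv[...,0]<14)&(hsv[...,1]>130)&(hsv[...,2]>90)).astype(np.uint8)
    k,l,st,c=cv2.connectedComponentsWithStats(m)
    for i in range(1,k):
        if st[i,4]>15: print(n,"orange/red",st[i],c[i].round(1),np.nanmedian(W[l==i],0).round(4),ray(d,*c[i],.072).round(4))
    print('table z',np.nanmedian(W[...,2][(W[...,0]>.35)&(W[...,0]<.5)&(W[...,1]>.1)&(W[...,1]<.3)]))
W=cloud(t);g=t["img"].max(2)
# windows
for (u0,u1,v0,v1) in [(160,212,138,182),(232,282,138,178),(284,342,224,272)]:
    m=np.zeros_like(g);m[v0:v1,u0:u1]=(g[v0:v1,u0:u1]<80)
    cs,_=cv2.findContours(m,cv2.RETR_EXTERNAL,cv2.CHAIN_APPROX_NONE);c=max(cs,key=cv2.contourArea)
    R=cv2.minAreaRect(c);print(R,ray(t,*R[0],.031).round(4),np.nanmedian(W[v0:v1,u0:u1,2][m[v0:v1,u0:u1]>0]))
for n,d,b in(("top",t,(310,135,380,200)),("top",t,(225,205,262,245)),("top",t,(155,130,285,190)),("side",s,(285,155,335,215)),("side",s,(235,195,275,245))):
    u0,v0,u1,v1=b;f=12 if u1-u0<60 else 6
    cv2.imwrite("pics/c_%s_%d_%d.png"%(n,u0,v0),cv2.resize(d["img"][v0:v1,u0:u1,::-1],None,fx=f,fy=f,interpolation=cv2.INTER_CUBIC))
# cup rim heights
w=W[135:200,310:380].reshape(-1,3)
for z in(.04,.06,.07,.08,.09,.095,.1):
    k=(abs(w[:,2]-z)<.0035);print(z,k.sum(),np.nanmean(w[k],0).round(4), w[k].min(0).round(3) if k.any() else'',w[k].max(0).round(3) if k.any() else '')
E
ls pics
```

```text
top orange/red [237 218   8   9  52] [240.7 222. ] [0.4503 0.0429 0.0756] [0.4509 0.0437 0.072 ]
top orange/red [389 225  12  12 112] [394.4 229.9] [ 0.4209 -0.2866  0.1109] [ 0.4244 -0.2997  0.072 ]
table z -1.1034896207184897e-05
side orange/red [250 205   7   6  20] [252.8 207.7] [0.4445 0.0443 0.074 ] [0.4492 0.0428 0.072 ]
table z 0.00012181185240600634
((183.63998413085938, 156.97999572753906), (22.203153610229492, 23.05168342590332), 81.8698959350586) [0.6194 0.1832 0.031 ] 0.03153407756557963
((255.0, 155.5), (21.0, 22.0), 90.0) [0.6182 0.0082 0.031 ] 0.028387561327069988
((312.3065490722656, 247.34304809570312), (24.263757705688477, 23.751142501831055), 70.01689910888672) [ 0.3924 -0.1201  0.031 ] 0.02817862639171087
0.04 111 [ 0.5488 -0.186   0.0405] [ 0.52  -0.264  0.037] [ 0.645 -0.134  0.043]
0.06 754 [ 0.5792 -0.1943  0.0594] [ 0.536 -0.255  0.057] [ 0.636 -0.144  0.063]
0.07 78 [ 0.5703 -0.186   0.0679] [ 0.557 -0.219  0.067] [ 0.606 -0.169  0.071]
0.08 0 [nan nan nan]  
0.09 290 [ 0.5877 -0.2006  0.0896] [ 0.559 -0.222  0.087] [ 0.61  -0.174  0.093]
0.095 84 [ 0.5904 -0.2028  0.0951] [ 0.559 -0.227  0.092] [ 0.61  -0.17   0.098]
0.1 217 [ 0.5868 -0.2001  0.1005] [ 0.557 -0.229  0.097] [ 0.614 -0.17   0.103]
c_side_235_195.png
c_side_285_155.png
c_top_155_130.png
c_top_225_205.png
c_top_310_135.png
side0.npz
side0.png
top0.npz
top0.png<stdin>:23: RuntimeWarning: Mean of empty slice
```

Run:
```python
from h import *
from scipy.optimize import least_squares
t=load("pics/top0.npz");W=cloud(t);s=load("pics/side0.npz");S=cloud(s)
w=W[135:200,310:380].reshape(-1,3)
k=(w[:,2]>.096)&(w[:,2]<.107);p=w[k][:,:2].astype(np.float32)
print(len(p),cv2.minEnclosingCircle(p)); print(((p.min(0)+p.max(0))/2))
k=(w[:,2]>.085)&(w[:,2]<.0915);p=w[k][:,:2].astype(np.float32);print('floor',len(p),cv2.minEnclosingCircle(p),p.mean(0))
h=cv2.convexHull((W[135:200,310:380][...,:2][(W[135:200,310:380,2]>.054)&(W[135:200,310:380,2]<.063)]).astype(np.float32))
print('house',cv2.minAreaRect(h))
# side floor/rim
q=S.reshape(-1,3);k=(q[:,2]>.096)&(q[:,2]<.107)&(np.hypot(q[:,0]-.586,q[:,1]+.2)<.05);p=q[k][:,:2].astype(np.float32);print('side rim',len(p),cv2.minEnclosingCircle(p) if len(p) else'')
# bottle
b=W[205:245,225:262].reshape(-1,3);k=b[:,2]>.07;print('cap',k.sum(),cv2.minEnclosingCircle(b[k][:,:2].astype(np.float32)),b[k].mean(0))
k=(b[:,2]>.01)&(b[:,2]<.045);print(k.sum(),b[k].min(0),b[k].max(0))
q=S[195:245,235:275].reshape(-1,3);k=(q[:,2]>.01)&(q[:,2]<.05);p=q[k][:,:2]
f=least_squares(lambda c:np.hypot(*(p-c).T)-.018,[.445,.044],loss='soft_l1',f_scale=.002);print('side cyl',k.sum(),f.x,f.cost)
```

```text
232 ((0.5863677263259888, -0.19929780066013336), 0.029902644455432892)
[ 0.5857747  -0.19910617]
floor 272 ((0.584684431552887, -0.19794721901416779), 0.02553999423980713) [ 0.58712363 -0.19985373]
house ((0.5858019590377808, -0.1981194168329239), (0.09432665258646011, 0.10957792401313782), 11.684343338012695)
side rim 63 ((0.5828974843025208, -0.20104855298995972), 0.03048001043498516)
cap 65 ((0.4508586525917053, 0.04408474266529083), 0.010674411430954933) [0.45057217 0.04366101 0.07538135]
25 [0.43289622 0.02615687 0.01190629] [0.45300031 0.05957296 0.04342153]
side cyl 567 [0.56309174 0.01428608] 0.05273519989252195
```

View pics/c_top_310_135.png

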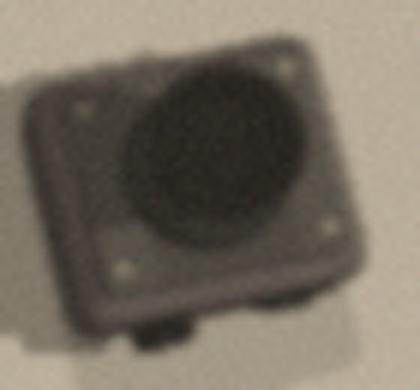

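View pics/c_side_285_155.png

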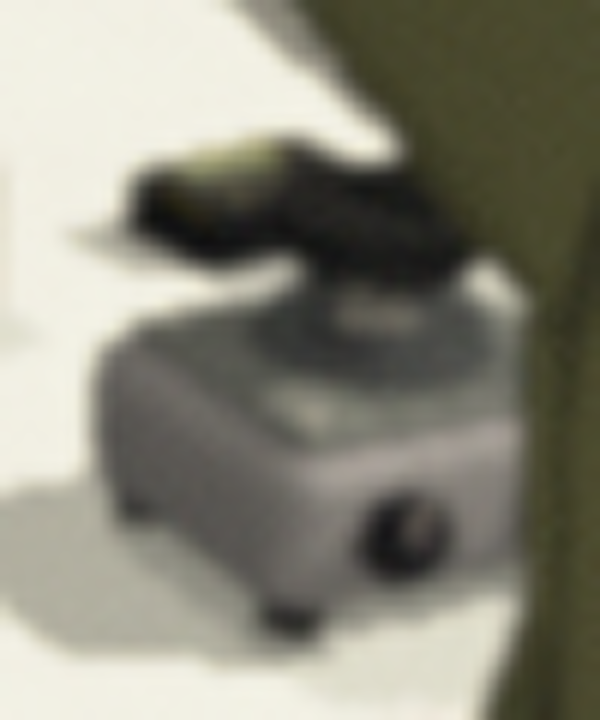

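View pics/c_top_225_205.png

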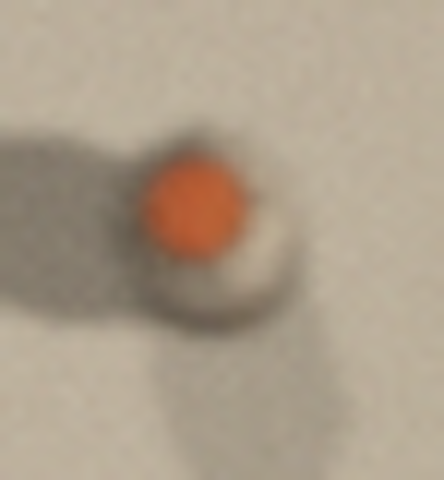

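```bash
cat >> h.py <<'E'
from scipy.spatial.transform import Rotation as Ro
def tgt(p,st=None):
    from plant import r
    s=st or r.get_state();R=Ro.from_quat(s["eef_rot"])
    d=np.array(p)-s["tool_pos"]
    print("t",round(s["clock"],2),"tcp",np.round(s["tool_pos"],4),"F",np.round(s["contact_force"],2),"op",round(float(s["opening"]),4))
    print("axes x,y,z in world:\n",R.as_matrix().T.round(3)); print("shift tool mm",(R.inv().apply(d)*1000).round(1))
    ym=R.as_matrix()[:,1]; print("levelling rotvec (tool)",R.inv().apply(np.cross(ym,[0,0,-1])).round(4))
E
python3 -c "
from h import *
tgt([.4505,.0437,.15])"
```

```text
t 0.1 tcp [0.2368 0.5778 0.238 ] F [-0.3  -0.16  0.69] op 0.9971
axes x,y,z in world:
 [[ 0.379  0.925 -0.002]
 [-0.    -0.002 -1.   ]
 [-0.925  0.379 -0.   ]]
shift tool mm [-413.1   88.7 -400.2]
levelling rotvec (tool) [ 0.0001  0.     -0.0016]
```

```bash
python3 -m inch '[[-15,0,-15,0,0,0],[-25,0,-25,0,0,0],[-27,0,-26,0,0,0],[-27,0,-26,0,0,0],[-27,0,-26,0,0,0],[-27,0,-26,0,0,0],[-27,0,-26,0,0,0],[-27,0,-26,0,0,0]]' 88 20; python3 -c "
from h import *
tgt([.4505,.0437,.15])"
```

```text
clock: 0.77
tool_pos: [0.3419, 0.3153, 0.2386]
eef_rot: [0.587, 0.394, -0.394, -0.587]
contact_force: [1.8, 0.9, -0.4]
opening: 0.995
t 0.77 tcp [0.3419 0.3153 0.2386] F [ 1.79  0.92 -0.4 ] op 0.9953
axes x,y,z in world:
 [[ 0.379  0.925 -0.   ]
 [-0.    -0.    -1.   ]
 [-0.925  0.379  0.   ]]
shift tool mm [-210.2   88.7 -203.4]
levelling rotvec (tool) [-0.0001  0.     -0.0004]
```

```bash
python3 -m inch '[[-27,0,-26,0,0,0],[-27,5,-26,0,0,0],[-27,10,-26,0,0,0],[-27,10,-26,0,0,0],[-27,10,-26,0,0,0],[-27,10,-26,0,0,0],[-23,10,-22,0,0,0],[-15,10,-15,0,0,0],[-10,8,-10,0,0,0],[0,6,0,0,0,0],[0,0,0,0,0,0],[0,0,0,0,0,0]]'
python3 - <<'E'
from h import *
from plant import r
tgt([.4505,.0437,.023])
for n in("side","top"):
    d=r.snapshot(n);np.savez("pics/%s1.npz"%n,**d)
    cv2.imwrite("pics/%s1.png"%n,d["img"][...,::-1])
S=cloud(d if n=="side" else load("pics/side1.npz"));d=load("pics/side1.npz")
q=S.reshape(-1,3);k=(q[:,2]>.096)&(q[:,2]<.107)&(np.hypot(q[:,0]-.586,q[:,1]+.2)<.05);p=q[k][:,:2].astype(np.float32);print('side rim',len(p),cv2.minEnclosingCircle(p) if len(p) else'')
f=lambda n,u0,v0,u1,v1,k:cv2.imwrite("pics/d_%s.png"%k,cv2.resize(load("pics/%s1.npz"%n)["img"][v0:v1,u0:u1,::-1],None,fx=6,fy=6,interpolation=cv2.INTER_CUBIC))
f("side",160,140,290,240,"s");f("side",280,140,350,240,"m")
E
```

```text
clock: 1.77
tool_pos: [0.4494, 0.0472, 0.1596]
eef_rot: [-0.586, -0.394, 0.395, 0.587]
contact_force: [-0.5, 0.2, 0.5]
opening: 1.0
t 1.77 tcp [0.4494 0.0472 0.1596] F [-0.46  0.16  0.47] op 1.0001
axes x,y,z in world:
 [[ 0.377  0.926  0.   ]
 [-0.001  0.001 -1.   ]
 [-0.926  0.377  0.001]]
shift tool mm [ -2.9 136.6  -2.5]
levelling rotvec (tool) [-0.0011  0.      0.0004]
side rim 39 ((0.5879968404769897, -0.19110026955604553), 0.028424464166164398)
```

View pics/side1.png

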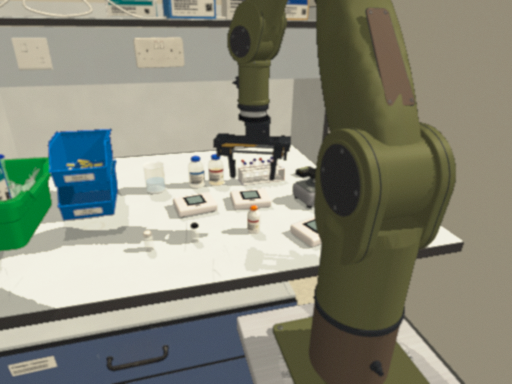

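View pics/d_m.png

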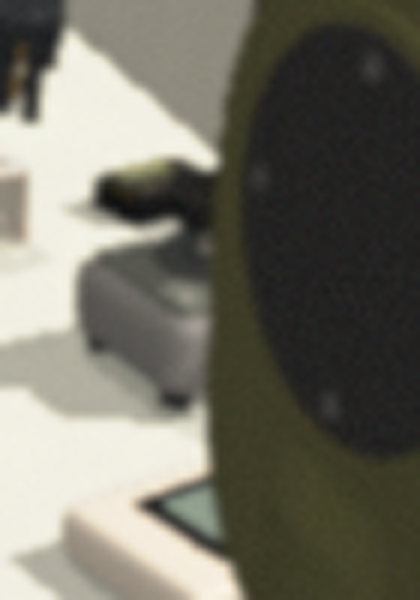

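View pics/top1.png

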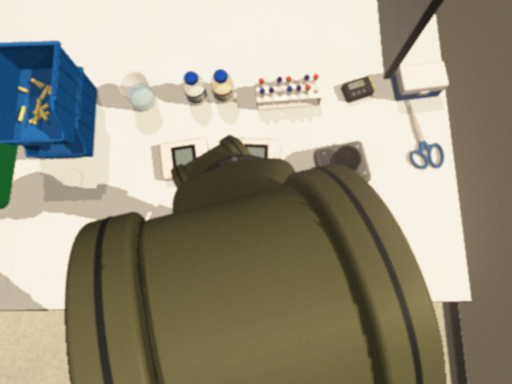

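The side view shows the open jaws straddling the bottle at (253,220), well above it. The arm hides the bottle in the top view. I'll descend now.

```bash
python3 -m inch '[[-1.5,15,-1.5,0,0,0],[-1.5,20,-1,0,0,0],[0,20,0,0,0,0],[0,20,0,0,0,0],[0,16,0,0,0,0],[0,14,0,0,0,0],[0,12,0,0,0,0],[0,10,0,0,0,0],[0,6,0,0,0,0],[0,3.5,0,0,0,0],[0,0,0,0,0,0],[0,0,0,0,0,0]]'
python3 - <<'E'
from h import *
from plant import r
tgt([.4505,.0437,.023])
d=r.snapshot("side")
cv2.imwrite("pics/s2.png",cv2.resize(d["img"][150:260,200:310,::-1],None,fx=5,fy=5,interpolation=cv2.INTER_CUBIC))
E
```

```text
clock: 2.87
tool_pos: [0.4522, 0.0433, 0.0256]
eef_rot: [-0.586, -0.394, 0.395, 0.587]
contact_force: [-0.2, -0.6, 0.4]
opening: 0.998
t 2.87 tcp [0.4522 0.0433 0.0256] F [-0.23 -0.63  0.39] op 0.9976
axes x,y,z in world:
 [[ 0.377  0.926 -0.   ]
 [-0.001  0.    -1.   ]
 [-0.926  0.377  0.002]]
shift tool mm [-0.3  2.6  1.7]
levelling rotvec (tool) [-0.0015 -0.     -0.0002]
```

View pics/s2.png

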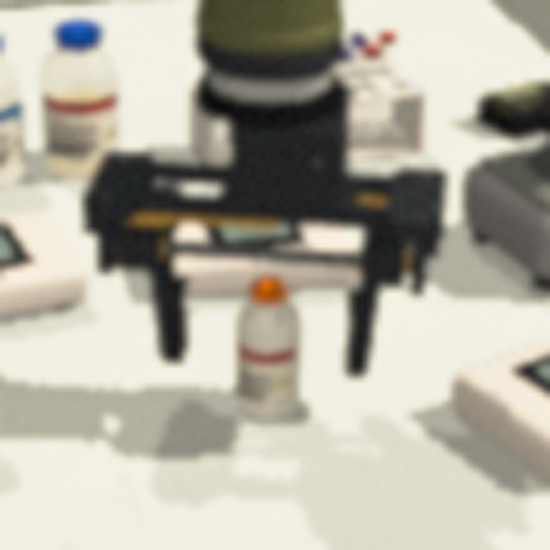

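```bash
python3 -m inch '[[0,2.5,2,0,0,0],[0,0,0,0,0,0]]'; python3 -m inch '[[0,0,0,0,0,0],[0,0,0,0,0,0],[0,0,0,0,0,0],[0,0,0,0,0,0],[0,0,0,0,0,0],[0,0,0,0,0,0],[0,0,0,0,0,0],[0,0,0,0,0,0]]' 20 25;python3 -c "
from h import *
tgt([.450,.0437,.023])"
```

```text
clock: 3.08
tool_pos: [0.4508, 0.0429, 0.0241]
eef_rot: [-0.587, -0.394, 0.395, 0.587]
contact_force: [0.9, -0.3, -0.1]
opening: 1.001
clock: 3.75
tool_pos: [0.4508, 0.0425, 0.0237]
eef_rot: [-0.587, -0.393, 0.395, 0.587]
contact_force: [0.4, 0.4, 0.9]
opening: 0.421
t 3.75 tcp [0.4508 0.0425 0.0237] F [0.35 0.43 0.9 ] op 0.4213
axes x,y,z in world:
 [[ 0.379  0.925 -0.002]
 [-0.002 -0.001 -1.   ]
 [-0.925  0.379  0.002]]
shift tool mm [0.8 0.7 1.2]
levelling rotvec (tool) [-0.0019  0.     -0.0016]
```

```bash
python3 -m inch '[[0,0,0,0,0,0],[0,0,0,0,0,0],[0,-5,0,0,0,0],[0,-10,0,0,0,0],[0,-15,0,0,0,0],[0,-15,0,0,0,0],[0,-15,0,0,0,0],[0,-15,0,0,0,0],[0,-5,0,0,0,0],[0,0,0,0,0,0]]'
python3 - <<'E'
from h import *
from plant import r
tgt([.6194,.1832,.090])
d=r.snapshot("side")
cv2.imwrite("pics/s3.png",cv2.resize(d["img"][140:250,200:310,::-1],None,fx=5,fy=5,interpolation=cv2.INTER_CUBIC))
E
```

```text
clock: 4.58
tool_pos: [0.4516, 0.0424, 0.1049]
eef_rot: [0.587, 0.394, -0.394, -0.587]
contact_force: [0.2, 0.3, -0.6]
opening: 0.393
t 4.58 tcp [0.4516 0.0424 0.1049] F [ 0.19  0.33 -0.56] op 0.3926
axes x,y,z in world:
 [[ 0.38   0.925 -0.   ]
 [-0.    -0.    -1.   ]
 [-0.925  0.38   0.   ]]
shift tool mm [ 194.    14.9 -101.8]
levelling rotvec (tool) [-0.     -0.     -0.0001]
```

View pics/s3.png

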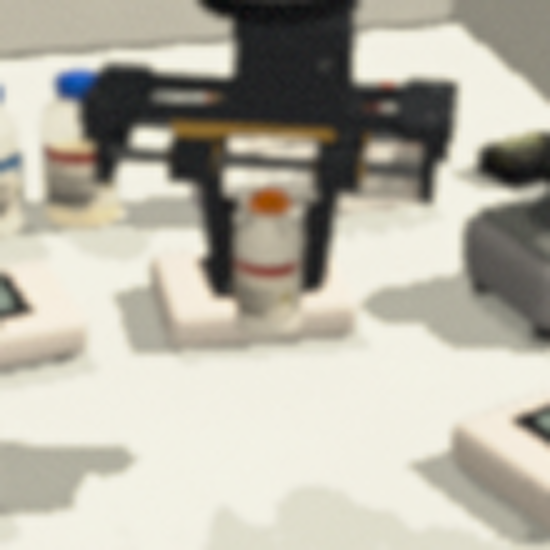

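Bottle lifted and upright between the pads, with its cap at crop (268,203). Moving to the left reader.

```bash
python3 -m inch '[[8,0,-4,0,0,0],[16,0,-8.5,0,0,0],[24,0,-12.5,0,0,0],[28,0,-15,0,0,0],[28,0,-15,0,0,0],[28,0,-15,0,0,0],[26,2,-13.5,0,0,0],[18,3,-9.5,0,0,0],[12,4,-6,0,0,0],[6,3,-3,0,0,0],[0,3,0,0,0,0],[0,0,0,0,0,0]]'; python3 -m inch '[[0,0,0,0,0,0],[0,0,0,0,0,0],[0,0,0,0,0,0],[0,0,0,0,0,0]]'
python3 - <<'E'
from h import *
from plant import r
tgt([.6194,.1832,.090])
for n in ("side","top"):
    d=r.snapshot(n);np.savez("pics/%s4.npz"%n,**d)
    cv2.imwrite("pics/%s4.png"%n,d["img"][...,::-1])
d=load("pics/side4.npz");u,v=proj(d,[.6194,.1832,.06]).astype(int);print(u,v)
print(proj(d,[.6194,.1832,.031]),proj(d,[.6194,.1832,.066]))
cv2.imwrite("pics/s4.png",cv2.resize(d["img"][v-60:v+50,u-55:u+55,::-1],None,fx=5,fy=5,interpolation=cv2.INTER_CUBIC))
E
```

```text
clock: 5.63
tool_pos: [0.6175, 0.1829, 0.0866]
eef_rot: [-0.587, -0.392, 0.396, 0.587]
contact_force: [-0.3, -0.3, -1.1]
opening: 0.396
clock: 5.97
tool_pos: [0.6187, 0.1828, 0.0886]
eef_rot: [-0.587, -0.393, 0.395, 0.587]
contact_force: [-0.2, 0.2, -0.8]
opening: 0.395
t 5.97 tcp [0.6187 0.1828 0.0886] F [-0.17  0.17 -0.75] op 0.3955
axes x,y,z in world:
 [[ 0.379  0.925 -0.002]
 [-0.002 -0.001 -1.   ]
 [-0.925  0.379  0.002]]
shift tool mm [ 0.6 -1.4 -0.5]
levelling rotvec (tool) [-0.0016  0.     -0.0019]
192 190
[193.5256226 199.3896748] [192.84903782 189.00518728]
```

View pics/s4.png

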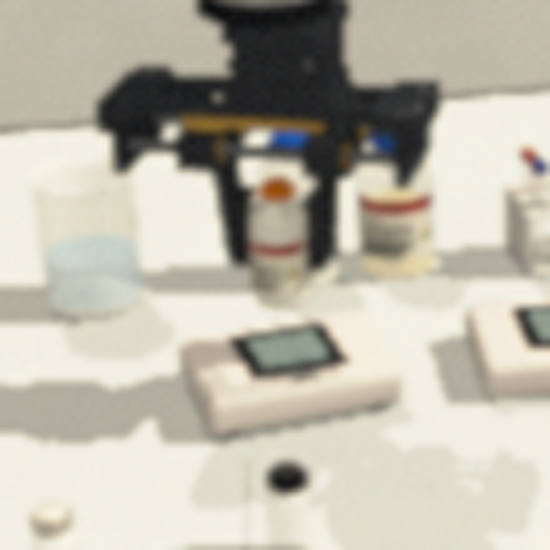

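View pics/top4.png

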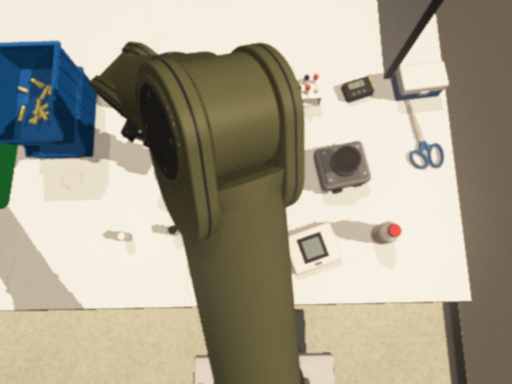

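The side view shows the window centre at crop (287,350), which is pixel (194,200), matching the projected window. The bottle base sits directly above it at (194,189), about 35 mm up. Holding for the read.

```bash
python3 -m inch '[[0,0,0,0,0,0],[0,0,0,0,0,0],[0,0,0,0,0,0],[0,0,0,0,0,0],[0,0,0,0,0,0],[0,0,0,0,0,0],[0,0,0,0,0,0],[0,0,0,0,0,0],[0,0,0,0,0,0],[0,0,0,0,0,0],[0,0,0,0,0,0],[0,0,0,0,0,0]]';python3 -m inch '[[0,0,0,0,0,0],[0,0,0,0,0,0],[0,0,0,0,0,0],[0,0,0,0,0,0],[0,0,0,0,0,0],[0,0,0,0,0,0]]' - 40;  python3 - <<'E'
from h import *
tgt([.5862,-.1993,.165])
E
```

```text
clock: 7.07
tool_pos: [0.6188, 0.1834, 0.0882]
eef_rot: [-0.587, -0.393, 0.395, 0.587]
contact_force: [0.8, 0.1, -0.0]
opening: 0.395
clock: 7.57
tool_pos: [0.6188, 0.1834, 0.0883]
eef_rot: [-0.587, -0.393, 0.395, 0.587]
contact_force: [1.4, 0.0, 0.3]
opening: 0.392
t 7.57 tcp [0.6188 0.1834 0.0883] F [1.43 0.03 0.32] op 0.3921
axes x,y,z in world:
 [[ 0.379  0.925 -0.002]
 [-0.002 -0.001 -1.   ]
 [-0.925  0.379  0.002]]
shift tool mm [-366.6  -76.4 -114.7]
levelling rotvec (tool) [-0.0019 -0.     -0.0016]
```

```bash
python3 -m inch '[[0,-8,0,0,0,0],[0,-14,0,0,0,0],[-6,-18,-2,0,0,0],[-14,-18,-4,0,0,0],[-22,-12,-7,0,0,0],[-26,-6,-8,0,0,0],[-28,0,-9,0,0,0],[-30,0,-9,0,0,0],[-30,0,-9,0,0,0],[-30,0,-9,0,0,0],[-30,0,-9,0,0,0],[-30,0,-9,0,0,0]]'
python3 -m inch '[[-30,0,-9,0,0,0],[-28,0,-9,0,0,0],[-24,0,-8,0,0,0],[-18,0,-6,0,0,0],[-12,0,-4,0,0,0],[-6,0,-3,0,0,0],[-2,0,-1,0,0,0],[0,0,0,0,0,0],[0,0,0,0,0,0],[0,0,0,0,0,0]]';  python3 - <<'E'
from h import *
from plant import r
tgt([.5862,-.1993,.165])
for n in ("side","top"):
    d=r.snapshot(n);np.savez("pics/%s5.npz"%n,**d)
    cv2.imwrite("pics/%s5.png"%n,d["img"][...,::-1])
d=load("pics/side5.npz");u,v=proj(d,[.5862,-.1993,.1]).astype(int);print(u,v)
cv2.imwrite("pics/s5.png",cv2.resize(d["img"][v-60:v+50,u-55:u+55,::-1],None,fx=5,fy=5,interpolation=cv2.INTER_CUBIC))
E
```

```text
clock: 8.57
tool_pos: [0.5954, -0.0741, 0.1662]
eef_rot: [0.587, 0.394, -0.394, -0.587]
contact_force: [1.4, -0.3, 0.2]
opening: 0.393
clock: 9.4
tool_pos: [0.5871, -0.1968, 0.1649]
eef_rot: [-0.586, -0.394, 0.395, 0.587]
contact_force: [-0.1, 0.7, 0.1]
opening: 0.391
t 9.4 tcp [ 0.5871 -0.1968  0.1649] F [-0.06  0.7   0.15] op 0.391
axes x,y,z in world:
 [[ 0.377  0.926 -0.001]
 [-0.002  0.    -1.   ]
 [-0.926  0.377  0.002]]
shift tool mm [-2.6 -0.1 -0.1]
levelling rotvec (tool) [-0.002   0.     -0.0005]
315 171
```

View pics/s5.png

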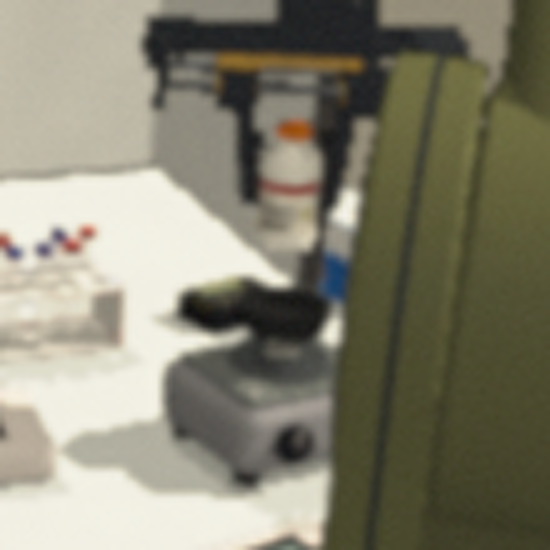

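View pics/top5.png

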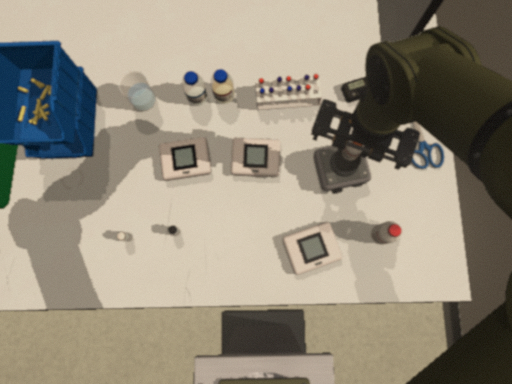

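Run:
```python
from h import *
d=load("pics/side5.npz");t=load("pics/top5.npz")
o=lambda p:((np.array(p)-[260,111]+.5)*5).round(1)
print('side crop: cup floor',o(proj(d,[.5862,-.1993,.089])),'stem',o(proj(d,[.5862,-.1993,.075])),'rim ctr',o(proj(d,[.5862,-.1993,.101])))
print('bottle base',o(proj(d,[.5871,-.1968,.141])),'cap',o(proj(d,[.5871,-.1968,.217])))
S=cloud(d)[111:221,260:370]
hsv=cv2.cvtColor(d["img"],cv2.COLOR_RGB2HSV)[111:221,260:370]
m=(hsv[...,0]<14)&(hsv[...,1]>130)&(hsv[...,2]>90);m[:20]=0
v,u=np.nonzero(m);print('orange',m.sum(),(u.mean()+.5)*5,(v.mean()+.5)*5,np.nanmedian(S[m],0), ray(d,u.mean()+260,v.mean()+111,.212))
# cup points in side
p=S.reshape(-1,3);
for z0,z1,rr in((.093,.104,.045),(.07,.086,.05)):
    k=(p[:,2]>z0)&(p[:,2]<z1)&(np.hypot(p[:,0]-.586,p[:,1]+.2)<rr);print(k.sum(),p[k].min(0).round(4),p[k].max(0).round(4),cv2.minEnclosingCircle(p[k][:,:2].astype(np.float32)))
# bottle body points
k=(p[:,2]>.145)&(p[:,2]<.18)&(np.hypot(p[:,0]-.587,p[:,1]+.197)<.024);q=p[k][:,:2]
from scipy.optimize import least_squares
f=least_squares(lambda c:np.hypot(*(q-c).T)-.018,[.587,-.197],loss='soft_l1',f_scale=.001);print('body',k.sum(),f.x)
k=(p[:,2]>.13)&(np.hypot(p[:,0]-.587,p[:,1]+.197)<.019);print('min z',np.percentile(p[k][:,2],[0,2,5]))
W=cloud(t)
u0,v0=310,120
cv2.imwrite("pics/t5.png",cv2.resize(t["img"][120:200,305:405,::-1],None,fx=7,fy=7,interpolation=cv2.INTER_CUBIC))
o=lambda p:((np.array(p)-[305,120]+.5)*7).round(1)
print('top crop rim',o(proj(t,[.5862,-.1993,.101])),'base',o(proj(t,[.5871,-.1968,.141])))
```

```text
side crop: cup floor [278.8 319.8] stem [276.9 340.1] rim ctr [280.5 302.2]
bottle base [281.7 242.1] cap [292.7 123.1]
orange 18 284.1666666666667 137.22222222222223 [ 0.58037367 -0.19470295  0.21380148] [ 0.5765648  -0.18690819  0.212     ]
119 [ 0.5523 -0.2321  0.093 ] [ 0.6124 -0.1724  0.1034] ((0.5824329853057861, -0.20177477598190308), 0.030712073668837547)
25 [ 0.5585 -0.2086  0.0703] [ 0.5901 -0.1755  0.0859] ((0.5739409327507019, -0.18969768285751343), 0.02049124613404274)
body 146 [ 0.58618867 -0.19788308]
min z [0.14162565 0.14334131 0.14621335]
top crop rim [298.2 268. ] base [317.6 228.9]
```

View pics/t5.png

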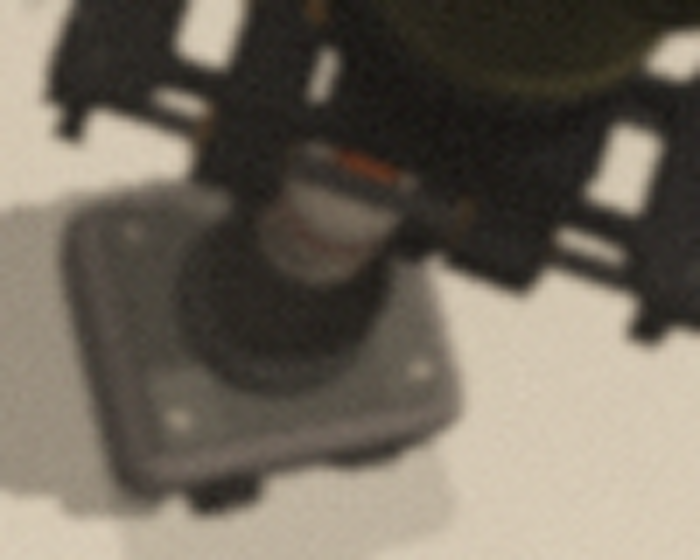

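Measurements from both views put the cup about 3 mm toward tool −x from the bottle. In the side crop the stem is at (285,345) and the bottle base at (290,240). Correcting, then going down.

```bash
python3 -m inch '[[-1.5,4,0,0,0,0],[-1.5,8,0,0,0,0],[0,8,0,0,0,0],[0,8,0,0,0,0],[0,6,0,0,0,0],[0,3,0,0,0,0],[0,0,0,0,0,0],[0,0,0,0,0,0],[0,0,0,0,0,0],[0,0,0,0,0,0]]';  python3 - <<'E'
from h import *
from plant import r
tgt([.5860,-.1998,.1127])
for n in ("side","top"):
    d=r.snapshot(n);np.savez("pics/%s6.npz"%n,**d)
a=load("pics/side6.npz")["img"][121:201,270:340,::-1];b=load("pics/top6.npz")["img"][130:200,310:380,::-1]
cv2.imwrite("pics/st6.png",np.hstack([cv2.resize(x,(400,480),interpolation=cv2.INTER_CUBIC) if i==0 else cv2.resize(x,(480-80,480),interpolation=cv2.INTER_CUBIC) for i,x in enumerate((a[:,:67],b[:,:58]))]))
E
```

```text
clock: 10.33
tool_pos: [0.5858, -0.2016, 0.1281]
eef_rot: [-0.587, -0.393, 0.395, 0.587]
contact_force: [-0.3, 0.2, -0.8]
opening: 0.393
t 10.33 tcp [ 0.5858 -0.2016  0.1281] F [-0.34  0.16 -0.83] op 0.393
axes x,y,z in world:
 [[ 0.379  0.925 -0.001]
 [-0.001 -0.001 -1.   ]
 [-0.925  0.379  0.001]]
shift tool mm [ 1.8 15.4  0.5]
levelling rotvec (tool) [-0.001  -0.     -0.0014]
```

View pics/st6.png

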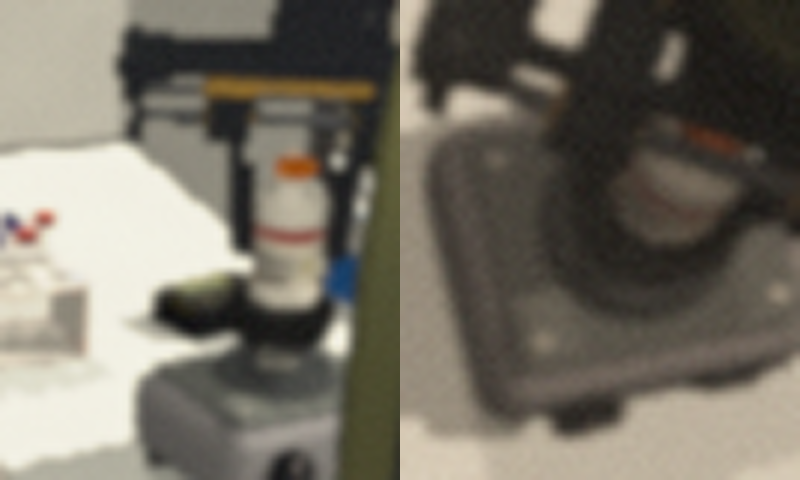

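```bash
python3 -m inch '[[0,0,0,0,0,0]]'|sed -n 2p;python3 -m inch '[[0,0,0,0,0,0]]'|sed -n 2p;python3 -m inch '[[0,0,0,0,0,0]]'|sed -n 2,4p
python3 - <<'E'
from h import *
d=load("pics/side6.npz");p=cloud(d)[111:221,260:370].reshape(-1,3)
k=(p[:,2]>.115)&(p[:,2]<.145)&(np.hypot(p[:,0]-.586,p[:,1]+.2)<.024);q=p[k][:,:2]
from scipy.optimize import least_squares
f=least_squares(lambda c:np.hypot(*(q-c).T)-.018,[.586,-.2],loss='soft_l1',f_scale=.001);print('body',k.sum(),f.x)
k=(p[:,2]>.082)&(p[:,2]<.099)&(np.hypot(p[:,0]-.584,p[:,1]+.2)<.033);q=p[k][:,:2]
f=least_squares(lambda c:np.hypot(*(q-c).T)-.0300,[.586,-.2],loss='soft_l1',f_scale=.001);print('cup outside',k.sum(),f.x)
E
```

```text
tool_pos: [0.5856, -0.2016, 0.1279]
tool_pos: [0.5856, -0.2017, 0.1278]
tool_pos: [0.5855, -0.2016, 0.1277]
eef_rot: [-0.587, -0.393, 0.395, 0.587]
contact_force: [0.1, 0.1, -1.0]
body 119 [ 0.58445459 -0.20177105]
cup outside 102 [ 0.58600345 -0.20232791]
```

```bash
python3 -m inch '[[1,2,0,0,0,0],[0,3,0,0,0,0],[0,3,0,0,0,0],[0,2,0,0,0,0],[0,1,0,0,0,0],[0,1,0,0,0,0],[0,0,0,0,0,0],[0,0,0,0,0,0],[0,0,0,0,0,0]]'; for i in 1 2 3; do python3 -m inch '[[0,1,0,0,0,0],[0,0,0,0,0,0],[0,0,0,0,0,0]]'|sed -n '2p;4p';done
```

```text
clock: 11.43
tool_pos: [0.5859, -0.2007, 0.1157]
eef_rot: [-0.587, -0.393, 0.395, 0.587]
contact_force: [-0.0, -0.4, -0.2]
opening: 0.391
tool_pos: [0.5858, -0.2007, 0.1146]
contact_force: [-0.2, -0.9, -0.2]
tool_pos: [0.5858, -0.2007, 0.1136]
contact_force: [-0.0, 1.1, -0.2]
tool_pos: [0.5859, -0.2007, 0.1129]
contact_force: [-0.8, 0.3, 1.3]
```

Contact is just starting, near z = 0.113 as predicted. Pressing in small steps.

```bash
for i in 1 2 3; do python3 -m inch '[[0,1,0,0,0,0],[0,0,0,0,0,0],[0,0,0,0,0,0]]'|sed -n '1,2p;4p';done
```

```text
clock: 12.43
tool_pos: [0.586, -0.2007, 0.1119]
contact_force: [-1.2, 0.2, 3.3]
clock: 12.68
tool_pos: [0.586, -0.2007, 0.1108]
contact_force: [-0.7, -0.9, 4.7]
clock: 12.93
tool_pos: [0.586, -0.2008, 0.1098]
contact_force: [-1.1, -0.2, 5.3]
```

```bash
for i in 1 2 3 ; do python3 -m inch '[[0,1,0,0,0,0],[0,0,0,0,0,0],[0,0,0,0,0,0]]'|sed -n '1,2p;4p';done
python3 - <<'E'
from h import *
from plant import r
for i in range(6):
    d=r.snapshot("side"); s=r.get_state();print(np.round(s["tool_pos"],4),np.round(s["contact_force"],2))
np.savez("pics/side7.npz",**d)
u,v=285,150
o=lambda f:cv2.resize(load(f)["img"][150:195,290:335,::-1],(400,400),interpolation=cv2.INTER_CUBIC)
cv2.imwrite("pics/cmp7.png",np.hstack([o("pics/side6.npz"),o("pics/side7.npz")]))
E
```

```text
clock: 13.18
tool_pos: [0.586, -0.2008, 0.1088]
contact_force: [-0.3, -0.0, 5.0]
clock: 13.43
tool_pos: [0.586, -0.2008, 0.1079]
contact_force: [-1.3, 0.0, 6.2]
clock: 13.68
tool_pos: [0.586, -0.2007, 0.107]
contact_force: [0.0, 0.3, 7.7]
[ 0.586  -0.2008  0.107 ] [-1.9  -0.13  6.8 ]
[ 0.586  -0.2008  0.107 ] [-0.33  0.09  7.02]
[ 0.586  -0.2007  0.107 ] [-0.54 -0.56  7.16]
[ 0.586  -0.2007  0.107 ] [-1.05 -0.46  6.57]
[ 0.586  -0.2007  0.107 ] [-0.5   0.82  6.67]
[ 0.586  -0.2007  0.107 ] [-0.76 -0.99  6.77]
```

View pics/cmp7.png

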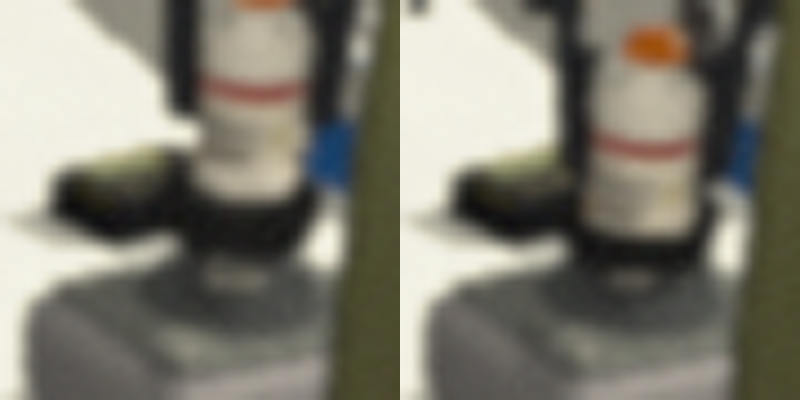

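Run:
```python
from h import *
a=load("pics/side6.npz");b=load("pics/side7.npz")
def band(d,lo,hi):
    im=cv2.cvtColor(d["img"],cv2.COLOR_RGB2HSV);g=d["img"][:,305:322].astype(float)
    return g
def cen(d,k):
    g=d["img"][135:185,306:326].astype(float)
    s=g[...,0]-g[...,2]
    prof=s
    return g
import numpy as np
def sub(d,r0,r1,c0,c1): return d["img"][r0:r1,c0:c1].astype(np.float32).mean(2)
# bottle template from a -> b vertical shift by matchTemplate with upsampling
def shift(a,b,r0,r1,c0,c1,m=14,f=8):
    T=cv2.resize(sub(a,r0,r1,c0,c1),None,fx=f,fy=f,interpolation=cv2.INTER_CUBIC)
    I=cv2.resize(sub(b,r0-m,r1+m,c0-4,c1+4),None,fx=f,fy=f,interpolation=cv2.INTER_CUBIC)
    R=cv2.matchTemplate(I,T,cv2.TM_CCOEFF_NORMED);_,v,_,l=cv2.minMaxLoc(R);return l[0]/f-4,l[1]/f-m,round(v,3)
print('body label',shift(a,b,154,172,312,324))
print('cap',shift(a,b,146,154,312,326))
print('cup', shift(a,b,173,182,311,325))
print('housing',shift(a,b,185,200,295,315))
P=lambda z:proj(a,[.586,-.201,z])
print('pred bottle',P(.15-.0208)-P(.15),'per mm cup',P(.084)-P(.085))
```

```text
body label (-1.625, 5.25, 0.692)
cap (-0.75, 6.625, 0.949)
cup (1.0, 8.5, 0.749)
housing (-0.125, 0.0, 0.985)
pred bottle [-0.59401867  6.31847148] per mm cup [-0.02739038  0.29134658]
```

```bash
python3 -m inch '[[0,0.5,0,0,0,0],[0,0.5,0,0,0,0],[0,0,0,0,0,0],[0,0,0,0,0,0],[0,0,0,0,0,0]]'
python3 - <<'E'
from h import *
from plant import r
F=[]
for i in range(10):
    d=r.snapshot("side"); s=r.get_state();F.append(np.r_[s["contact_force"],s["tool_pos"]])
print(np.mean(F,0).round(4),np.std(F,0).round(4));tgt([0,0,0],s)
np.savez("pics/side8.npz",**d);t=r.snapshot("top");np.savez("pics/top8.npz",**t)
o=lambda f:cv2.resize(load(f)["img"][140:200,285:337,::-1],(520,600),interpolation=cv2.INTER_CUBIC)
cv2.imwrite("pics/s8.png",o("pics/side8.npz"))
cv2.imwrite("pics/t8.png",cv2.resize(t["img"][100:250,80:420,::-1],None,fx=2.3,fy=2.3))
q=cloud(d).reshape(-1,3);a=cloud(load("pics/side6.npz")).reshape(-1,3)
for n,p in(("before",a),("now",q)):
    k=(np.hypot(p[:,0]-.586,p[:,1]+.201)<.034)&(p[:,2]>.07)&(p[:,2]<.11)&(p[:,0]<.575);print(n,k.sum(),np.percentile(p[k][:,2],[2,10,25,50]).round(4))
E
```

```text
clock: 14.4
tool_pos: [0.586, -0.2007, 0.1061]
eef_rot: [-0.587, -0.393, 0.395, 0.587]
contact_force: [-1.4, -0.7, 7.6]
opening: 0.393
[-1.0549 -0.0199  6.8479  0.586  -0.2007  0.1061] [0.3345 0.6698 0.4615 0.     0.     0.    ]
t 14.9 tcp [ 0.586  -0.2008  0.1061] F [-0.94 -0.19  6.97] op 0.3915
axes x,y,z in world:
 [[ 0.379  0.925 -0.002]
 [-0.002 -0.001 -1.   ]
 [-0.925  0.379  0.001]]
shift tool mm [-36.2 107.  618.2]
levelling rotvec (tool) [-0.0013  0.     -0.0017]
before 98 [0.0713 0.085  0.0886 0.0952]
now 138 [0.0774 0.0809 0.0856 0.0932]
```

View pics/s8.png

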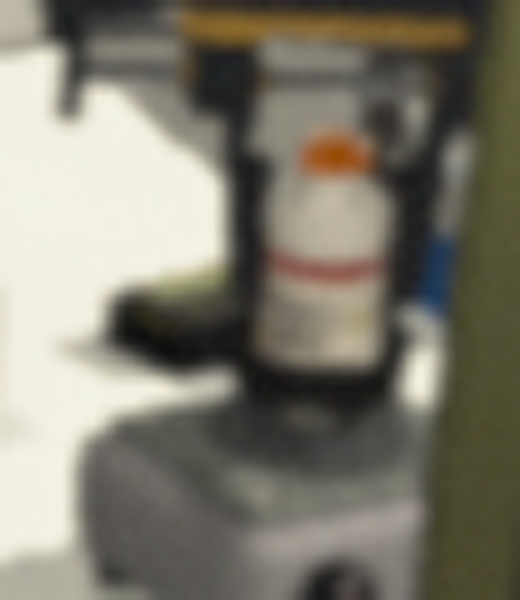

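View pics/t8.png

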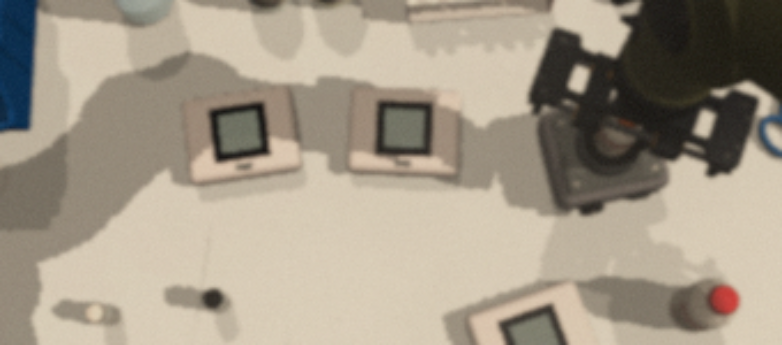

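```bash
cat > m.py <<'E'
from h import *
import sys
for n in sys.argv[1:]:
    d=load("pics/side%s.npz"%n);im=d["img"].astype(float);h=cv2.cvtColor(d["img"],cv2.COLOR_RGB2HSV)
    R=im[:,:,0]
    # cap: orange weight within col 308-328; bar: amber
    sub=np.s_[120:190,300:335]
    H,S,V=[h[sub][...,i].astype(int) for i in range(3)]
    cap=((H<13)&(S>140)&(V>120)).astype(np.uint8);bar=((H>=13)&(H<22)&(S>130)&(V>80)).astype(np.uint8)
    k,l,st,c=cv2.connectedComponentsWithStats(cap);i=1+st[1:,4].argmax()
    w=(l==i)*(S-80.);v,u=np.indices(w.shape);cv=(w*v).sum()/w.sum()
    bv,bu=np.nonzero(bar[:int(cv)-4]) 
    # dark/light boundary: bottle bottom to cup, columns 312-321
    p=im[150:195,311:321].mean((1,2));g=np.diff(p);j=g.argmin();sl=g[j-1:j+2];e=j+(sl*[-1,0,1]).sum()/sl.sum()+150.5
    # red band
    a=(im[...,0]-im[...,1])[150:180,311:321].mean(1);a=np.clip(a-np.median(a)-4,0,None)
    hp=p
    print(n,'cap',round(cv+120,2),st[i,4],'bar',round(bv.mean()+120,2),len(bv),'bottom edge',round(e,2),'cap-bar',round(cv-bv.mean(),2),'bottom-cap',round(e-cv-120,2))
E
python3 m.py 5 6 7 8
```

```text
5 cap 135.0 2 bar 122.78 77 bottom edge 167.78 cap-bar 12.22 bottom-cap 32.78
6 cap 147.0 3 bar 135.26 76 bottom edge 171.64 cap-bar 11.74 bottom-cap 24.64
7 cap 153.0 2 bar 141.97 66 bottom edge 175.79 cap-bar 11.03 bottom-cap 22.79
8 cap 155.58 2 bar 142.28 71 bottom edge 176.29 cap-bar 13.3 bottom-cap 20.71
```

```bash
cat > m.py <<'E'
from h import *
import sys
for n in sys.argv[1:]:
    d=load("pics/side%s.npz"%n);im=d["img"].astype(float)
    h=cv2.cvtColor(d["img"],cv2.COLOR_RGB2HSV)
    w=np.clip(im[...,0]-im[...,2]-60,0,None)*(im[...,0]>130);S=np.s_[120:190,308:330]
    w=w[S];v,u=np.indices(w.shape)
    bar=(w>0)
    k,l,st,c=cv2.connectedComponentsWithStats((w>0).astype(np.uint8))
    out=[]
    for i in range(1,k):
        if st[i,4]>=10: q=w*(l==i);out.append((round((q*v).sum()/q.sum()+120,2),round((q*u).sum()/q.sum()+308,2),int(st[i,4])))
    bm=(h[...,0]>=13)&(h[...,0]<23)&(h[...,1]>130)&(h[...,2]>80);bm=bm[115:150,304:325];r,_=np.nonzero(bm)
    print(n,out,'bar',r.mean().round(2)+115)
E
python3 m.py 5 6 7 8; python3 -c "
from h import *
d=load('pics/side8.npz')
a=proj(d,[.586,-.2,.2]);b=proj(d,[.586,-.2,.201]);print(b-a)
im=d['img'];print(im[146:160,318].tolist())"
```

```text
5 [(np.float64(136.65), np.float64(318.59), 23)] bar 124.98
6 [(np.float64(148.5), np.float64(319.2), 24)] bar 137.22
7 [(np.float64(154.79), np.float64(318.21), 27)] bar 141.76
8 [(np.float64(155.2), np.float64(318.02), 27)] bar 142.06
[ 0.02982517 -0.31850461]
[[128, 125, 115], [99, 97, 90], [104, 102, 96], [135, 132, 122], [145, 141, 129], [145, 139, 126], [151, 134, 116], [161, 120, 87], [154, 92, 44], [150, 76, 3], [156, 85, 30], [167, 123, 92], [183, 166, 144], [191, 182, 161]]
```

Run:
```python
from h import *
import glob
for cy in (-.1995,-.2007):
  for f in ("side5","side6","side7","side8","top0","top5","top6","top8"):
    W=cloud(load("pics/%s.npz"%f)).reshape(-1,3)
    dx,dy=W[:,0]-.586,W[:,1]-cy;R=np.hypot(dx,dy);a=np.degrees(np.arctan2(dy,dx))%360
    k=(R>.0250)&(R<.0295)&(a>(150))&(a<235)&(W[:,2]>.08)&(W[:,2]<.110)
    z=W[k][:,2];print(f,k.sum(),z.mean().round(4) if k.any() else '',np.percentile(z,[25,50,75,90]).round(4) if k.sum()>3 else '')
d0=load("pics/side6.npz");
for n in "5678":
    im=load("pics/side%s.npz"%n)["img"].astype(float)[168:196,312:318].mean((1,2));print(n,im.round(0).astype(int).tolist())
```

```text
side5 30 0.0938 [0.0888 0.0936 0.0987 0.1013]
side6 27 0.0922 [0.0873 0.0917 0.0974 0.1015]
side7 34 0.09 [0.0845 0.0885 0.0951 0.0962]
side8 23 0.0884 [0.0844 0.088  0.0925 0.0948]
top0 43 0.0994 [0.0994 0.1005 0.1026 0.1029]
top5 42 0.0998 [0.0998 0.101  0.1024 0.1032]
top6 42 0.0997 [0.1001 0.1009 0.1019 0.1028]
top8 41 0.0944 [0.0929 0.0943 0.0952 0.097 ]
side5 30 0.0936 [0.0886 0.0936 0.099  0.1009]
side6 28 0.0924 [0.0874 0.0917 0.0975 0.1017]
side7 38 0.0895 [0.0844 0.0882 0.0951 0.0958]
side8 26 0.0872 [0.0829 0.0858 0.092  0.0946]
top0 39 0.0992 [0.0988 0.1005 0.1024 0.103 ]
top5 36 0.0996 [0.0997 0.1008 0.1024 0.1031]
top6 36 0.0994 [0.0996 0.1008 0.1016 0.1026]
top8 36 0.0941 [0.0929 0.0943 0.0952 0.0969]
5 [127, 54, 30, 30, 34, 36, 32, 27, 26, 27, 41, 61, 75, 84, 74, 58, 58, 61, 70, 89, 110, 122, 122, 122, 137, 155, 155, 141]
6 [132, 149, 147, 121, 77, 42, 29, 26, 26, 28, 42, 60, 75, 84, 73, 58, 58, 61, 70, 89, 109, 119, 118, 120, 135, 151, 153, 140]
7 [139, 137, 123, 119, 119, 116, 120, 110, 72, 33, 24, 28, 51, 67, 59, 52, 56, 62, 69, 87, 104, 114, 117, 120, 135, 151, 152, 140]
8 [134, 138, 126, 120, 120, 117, 120, 118, 84, 41, 26, 28, 44, 61, 62, 55, 57, 61, 69, 87, 104, 114, 117, 120, 135, 151, 152, 140]
```

Travel estimates at this pose: about 6.4 mm from the cup rim's depth in the top view, about 6.5 mm from the cup's lower edge in the side view, 5.7–6.8 mm from contact height and about 5 mm from force alone. I take that as 6 mm and hold.

```bash
for i in 1 2 3 4; do python3 -m inch '[[0,0,0,0,0,0],[0,0,0,0,0,0],[0,0,0,0,0,0],[0,0,0,0,0,0],[0,0,0,0,0,0],[0,0,0,0,0,0],[0,0,0,0,0,0],[0,0,0,0,0,0],[0,0,0,0,0,0],[0,0,0,0,0,0],[0,0,0,0,0,0],[0,0,0,0,0,0]]'|sed -n '1,2p;4,5p';done
python3 - <<'E'
from h import *
from plant import r
F=[]
for i in range(6):
    t=r.snapshot("top"); F.append(r.get_state()["contact_force"])
print(np.mean(F,0).round(2))
d=r.snapshot("side");np.savez("pics/side9.npz",**d)
for f,n in((t,"top"),(d,"side")):
    W=cloud(f).reshape(-1,3)
    dx,dy=W[:,0]-.586,W[:,1]+.2;R=np.hypot(dx,dy);a=np.degrees(np.arctan2(dy,dx))%360
    k=(R>.0250)&(R<.0295)&(a>150)&(a<235)&(W[:,2]>.08)&(W[:,2]<.110);print(n,np.percentile(W[k][:,2],[25,50,75,90]).round(4))
E
python3 m.py 8 9
```

```text
clock: 15.95
tool_pos: [0.586, -0.2007, 0.1061]
contact_force: [-0.6, 0.1, 7.1]
opening: 0.392
clock: 16.95
tool_pos: [0.586, -0.2008, 0.1061]
contact_force: [-1.6, 0.5, 6.6]
opening: 0.393
clock: 17.95
tool_pos: [0.586, -0.2007, 0.1061]
contact_force: [-1.0, -0.5, 7.3]
opening: 0.385
clock: 18.95
tool_pos: [0.586, -0.2007, 0.1061]
contact_force: [-0.8, -0.1, 5.9]
opening: 0.394
[-1.38 -0.38  7.1 ]
top [0.0932 0.0945 0.096  0.0974]
side [0.0843 0.089  0.0946 0.0954]
8 [(np.float64(155.2), np.float64(318.02), 27)] bar 142.06
9 [(np.float64(155.2), np.float64(318.03), 27)] bar 142.06
```

The pose is steady, the bottle hasn't slipped, and the rim is about 6 mm down. Handing in.

```bash
python3 -c "
from plant import r
print(r.finish_job())"
```

```text
the job is handed in; nothing more can be done
None
```

I did the whole sequence in order and handed the job in at about 19.3 s, with the bottle still gripped and the cup held near half travel.

- **Reader:** I held the bottle upright, about 35 mm above the window of the leftmost reader, for roughly 2 s. The side view showed its base over the middle of the window. Nothing reports whether the code was actually read.
- **Mixer:** I set the bottle in the cup without touching the rim noticeably (sideways force about 1 N) and pressed it down. I then kept it there for more than 4 s.
- **Last checks:** The tool pose stayed steady at z = 0.1061 m, and the cap did not move in the image, so there was no sign of slip. In a top view during the press, the other bottle and both vials looked to be where they started.

**Cup travel:** my estimates disagree:

| Method | Travel |
|---|---|
| Cup rim depth, top view | 6.3–6.4 mm |
| Cup's lower edge, side view | about 6.5 mm |
| Contact height of the tool | 5.7–6.8 mm |
| Force alone (7 N measured, about 7.6 N expected) | about 5 mm |

I took this as about 6 mm. The pictures were too coarse to check the ring against the collar directly.

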